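Hold a cast resin block in the strain viewer's beam

TASK

Check the colourless resin block for casting strain: first gently lower the lid of the strain viewer's lamp house until it is fully shut, so that no stray light spills, then take the colourless block (not the amber or the green one) out of the rack, gripping it only by its two frosted faces and never touching its clear faces with the fingers. Hold it upright in the open gap between the lamp window and the analyser, about midway, with the steel pin cast in it centred on the light path and its clear faces square to the beam, touching nothing but the fingers, and finish while still holding it there, still. Leave the other blocks and the loose things around as they are.

Things in the scene. Friction and masses are not known exactly. Their poses are not given: they have to be found in the camera images.
- viewer: Strain viewer: white base 124 x 305 x 20 mm (x, y, z) with a white lamp house at its +y end (110 x 105 mm, y 45 to 150, to z 112) and the round analyser head at its -y end (64 mm across, y -145 to -65, to z 113 with its screw). Open gap between, y -65 to 35, above the slide (z 26). Origin: on the worktop under the base; z up, y along the light path from analyser to lamp, x away from the robot
- beam_mid (a point): The point on the axis of the light path midway between the lamp window and the analyser glass, 75 mm above the worktop; axes as the viewer's: y along the beam
- lamp_lid (a joint): Hinge of the lamp house lid, rad: 0 fully shut, 1.4 wide open; stands open at 0.95 to 1.3 at the start. Friction hinge (0.14 N m, about 1.5 N at the free edge): it stays where it is left
- lid_hinge (a point): Middle of the lid's hinge line (along the viewer's y; axes as the viewer's), on the rear (+x) upper edge of the lamp house, 113 mm above the worktop. The white lid is a shallow shell: when shut it reaches from here 116 mm to -x, 111 mm wide along y, flat outer face 14 mm above the hinge line. Opening swings its free edge up and back, so that the outer face turns to +x
- lid_tab (a point): Middle of the black finger tab on the free edge of the lid (16 x 34 x 5 mm), 126 mm from the hinge line; moves with the lid
- rack: Grey plastic rack fixed to the worktop, 56 x 150 x 22 mm, with three pockets in a row along its y at -47, 0 and +47 mm, each 27 x 23 mm and 12 mm deep, each holding one upright block. Origin: centre of its underside; z up
- block_clear_centre (a point): Centre of the colourless resin block, 24 x 20 x 70 mm (own x, y, z), 45 to 75 g, upright in one of the rack's pockets (which one varies), 12 mm deep in it, centre 45 mm above the worktop. The two faces square to its x (24 mm apart, turned to the rack's +x and -x) are frosted white: grip these; the two square to its y are clear. Same after a half turn about z
- pin (a point): Centre of the steel pin cast into the colourless block: 10 mm diameter, axis along the block's y, on the block's middle line, 22 mm above its foot (13 mm below its centre)
- block_clear: The same colourless block; origin at the centre of its foot, z up, x square to its frosted faces, y square to its clear faces
- block_amber: Amber transparent resin block of the same size and kind, in another pocket of the rack; origin at the centre of its foot. Leave it in place
- block_green: Green transparent resin block of the same size and kind, in the remaining pocket of the rack; origin at the centre of its foot. Leave it in place
- steel_disc: Ground steel sample disc, 40 mm diameter, 17 mm high, loose on the worktop between rack and viewer near the front edge; origin at the centre of its foot. Leave it in place
- hex_key: Small bent hex key, 24 x 72 x 6 mm, loose on the worktop near the steel disc; origin at the centre of its underside. Leave it in place
- hardness_tester: Tall white hardness tester, fixed, standing between the rack and the viewer; origin near the centre of its underside, x away from the robot. Its base spans x -213 to 207, y -115 to 123 mm, up to z 172; its head, up to z 490, reaches forward to x -150 and its small camera (y 44 to 106, z 424 to 487) to x -242. Carry things round in front of it, drawn in towards the robot
Things that resemble listed ones, but are neither listed nor needed, are in the scene too. What is shaped like the block_clear but purple is not meant.

How it is judged:
On the way, in this order (a step that is already met when the one before it is completed fails the run):
1. the lamp house lid is shut (value of joint lamp_lid below 0.04 rad and contact force between the fingers and block_clear below 0.1 N), for 0.2 s.
2. the colourless block is lifted clear of the rack, gripped on both frosted faces (height (world z) of block_clear_centre above 0.065 m and contact force between the fingers and block_clear_c0 above 1 N and contact force between the fingers and block_clear_c1 above 1 N), for 0.2 s.
At the end, for the whole second after the job is handed in: Lid shut within 0.04 rad; block held at rest by both frosted faces, off the viewer; pin within 8 mm of the beam axis and 20 mm of mid-gap; clear faces square to the beam and block upright within 0.15 rad; other blocks, steel disc and hex key within 20 mm of where they stood (value of joint lamp_lid below 0.04 rad and contact force between the fingers and block_clear_c0 above 1 N and contact force between the fingers and block_clear_c1 above 1 N and x of pin in the frame of beam_mid between -0.008 and 0.008 m and z of pin in the frame of beam_mid between -0.008 and 0.008 m and y of pin in the frame of beam_mid between -0.02 and 0.02 m and angle between the y axis of block_clear and the y axis of viewer, either way round below 0.15 rad and angle between block_clear's own z axis and vertical below 0.15 rad and contact force between block_clear and viewer below 0.1 N and linear speed of block_clear below 0.03 m/s and distance of each of block_amber, block_green, steel_disc, hex_key from where it was at the start of the episode below 0.02 m); the arm keeps its last pose, push and grip.
It fails at once if the fingers touch a clear face of the colourless block (contact force between the fingers and block_clear_c2 above 0.5 N or contact force between the fingers and block_clear_c3 above 0.5 N).
It fails at once if the lid is slammed (closing faster than 4 rad/s) (velocity of joint lamp_lid below -4 rad/s).
It fails at once if another block, the steel disc or the hex key is moved more than 20 mm (distance of any of block_amber, block_green, steel_disc, hex_key from where it was at the start of the episode above 0.02 m).
It also fails if it takes over 62 s, if anything falls off the work surface, if the arm or the gripper's body presses on something with over 40 N, if the wrist force passes 120 N, or if a joint passes its speed limit or range.

ROBOT

A 6-joint arm with a two-finger parallel gripper is mounted at the origin on a cart in front of the work surface, level with it; the furniture and walls round the work are solid. World frame = base frame: x ahead of the robot, y to its left, z up, the work surface at z = 0. Lengths are in m, angles in rad, forces in N, time in s.
With the tool pointing down it reaches from about 0.375 to 0.975 m from the base axis. Payload 3.8 kg.
Tool frame: the origin (TCP) lies at the very end of the fingers, on their centre line; the grasp point (between the pads) lies 19 mm behind it; z points along the fingers, y is the line along which they close (so a half turn about z gives the same grasp; the last joint's range is limited). The gripper opens to 85 mm and grips with 20 to 120 N. Pads are 22 mm wide; open, the fingers measure 114 mm over their backs; the gripper's body (76 mm by 85 mm) begins 54 mm behind the grasp point. The pads swing forward as they close: fully open they stand 13 mm farther back than shut.
Start: joints at [1.069, 0.264, 1.604, -0, 1.274, -0.037], TCP at [0.303, 0.603, 0.231] pointing down, gripper open.
Joint ranges: [-2.63, 2.63], [-0.94, 2.18], [0.31, 2.57], [-1.31, 4.45], [0, 2.66], [-2.55, 2.55]. Speed limits (rad/s): [2.57, 2.57, 3.14, 3.14, 3.14, 3.14].

INTERFACE

Orientations are given as a rotation vector (axis times angle).
In Python, from workcell import read_state, read_camera, calibration, finish_job gives the robot as it stands.
- The arm moves only by the tool step_arm, never from a script. Its argument "commands" is a list of rows, each an object of numbers: "fingers": the gripper's target within -1 to 1 (shut at 1, half-way at 0, fully open at -1); "dx", "dy", "dz": the shift along the tool's x, y, z in m; "roll": the turn about the tool's z in degrees. In form: [{"fingers": .., "dx": .., "dy": .., "dz": .., "roll": ..}, ...]. A call has 1 to 8 rows; each row is the pose to reach, as a shift and turn from the pose commanded when the call began, along the tool's axes at that moment; what a row does not reach only later rows make up. A row lasts 1/8 s, in which the tool goes at most 62.5 mm and 10.7 degrees, less where a joint would pass 70% of its speed; a pose out of reach is approached as far as the arm can. A call with a gripper value outside its range is refused whole. The fingers move at their own pace and stop on an object; "squeeze" is the grip in N (left out, the last holds). Time passes only in rows, so rows that repeat a pose let the fingers close. It gives the time, the measured TCP pose, the force, the opening and the grip force at its end, in the units of the state.
- read_state(): the state, without advancing time (a new reading comes with each control period).
- read_camera(name): name is "scene" or "top"; returns (picture, depth): 384x512x3 uint8, blue, green, red; 384x512 float32, m along the optical axis (not along the pixel's ray), 0 where there is no reading.
- calibration(name): a dict with "intrinsics" (3x3 intrinsics, pixels), "k1" (the pictures are not rectified: a ray, as slopes to the right and down, at radius r is drawn at 1 + k1 r^2 times it, then the intrinsics apply), "world_to_cam" (4x4, takes a point from world to camera coordinates). Camera axes: x right, y up, looking along -z (the intrinsics and any distortion apply to the point x, -y, -z); pixel columns grow to the right and rows downward; lengths in m; the calibration is good to about 2 mm. A picture is of the moment at which its call begins. calibration takes no time and is no camera call.
- finish_job(): hands the job in; it is judged then, once.
The state is a dict: "time": time; "q": joint angles; "joint_vel": joint speeds; "joint_torque": joint torques, N m; "tool_pos": TCP position; "tcp_rot": TCP orientation; "wrist_force": force on the tool from outside, world axes, zero at the start; "torque": the same for the moment, N m; "width": opening from 0.0 (shut) to 1.0 (fully open); "grip_force": force on a finger pad.
Only numpy, scipy, OpenCV 4.12 (cv2) and the standard library are available. Lean on these libraries where they do the work, as an engineer would, in place of code of your own. Each camera call takes 0.05 s, during which the arm holds its last target. There are 200 camera calls.

## Working session

There is one attempt and no reset: what is moved stays moved. The work goes in short steps, Python scripts to look and compute and a tool call to move; the robot and the scene stay as the last step left them, time stands still between calls to the robot, and variables do not carry over. Pictures are saved under pics/ and viewed, at most 10 in all, crops included, and the job is handed in when it is done.

Besides the shell and the picture viewer there is one more tool, called after ">>>" by a JSON object that holds its "name" and its "arguments", one argument or row to a line. step_arm: Moves the arm, as the interface text tells. Its arguments: {"type":"object","properties":{"commands":{"type":"array","items":{"type":"object","properties":{"fingers":{"type":"number"},"dx":{"type":"number"},"dy":{"type":"number"},"dz":{"type":"number"},"roll":{"type":"number"}}}},"squeeze":{"type":"number"}},"required":["commands"]}

```bash
mkdir -p pics; cat > h.py <<'E'
import numpy as np, cv2
from workcell import *
def pts(name, depth):
    c=calibration(name);K=np.array(c["intrinsics"]);k1=c["k1"];T=np.linalg.inv(np.array(c["world_to_cam"]))
    h,w=depth.shape;u,v=np.meshgrid(np.arange(w),np.arange(h))
    p=cv2.undistortPoints(np.stack([u,v],-1).reshape(-1,1,2).astype(np.float64),K,np.array([k1,0,0,0.])).reshape(h,w,2)
    P=np.stack([p[...,0]*depth,-p[...,1]*depth,-depth,np.ones_like(depth)],-1)
    return (P@T.T)[...,:3]
def look(name,tag):
    im,d=read_camera(name);np.savez(f"{tag}.npz",im=im,d=d,P=pts(name,d));return im,d
E
python3 - <<'E'
from h import *
for n in("scene","top"):
    im,d=look(n,n);cv2.imwrite(f"pics/{n}.png",cv2.resize(im,(800,600)))
    c=calibration(n);print(n,c["k1"],np.array(c["intrinsics"]).tolist(),np.linalg.inv(np.array(c["world_to_cam"])).round(3).tolist())
print(read_state())
E
```

```text
scene -0.04888714566661564 [[380.0482856226727, 0.0, 258.3197640796792], [0.0, 380.0482856226727, 188.7348820651402], [0.0, 0.0, 1.0]] [[0.595, 0.477, -0.647, -0.097], [-0.804, 0.332, -0.494, -0.57], [-0.02, 0.814, 0.581, 0.677], [0.0, 0.0, 0.0, 1.0]]
top -0.1460369041881704 [[479.8845648281664, 0.0, 267.7548348804565], [0.0, 479.8845648281664, 204.37498161489032], [0.0, 0.0, 1.0]] [[-0.005, 0.998, -0.065, 0.465], [-1.0, -0.004, 0.004, -0.064], [0.004, 0.065, 0.998, 1.613], [0.0, 0.0, 0.0, 1.0]]
{'time': 0.1, 'q': array([ 1.06910255e+00,  2.64730462e-01,  1.60524954e+00, -5.73009691e-06,
        1.27374298e+00, -3.68989526e-02]), 'joint_vel': array([ 0.00185569, -0.00260265, -0.00327524,  0.00208308,  0.00011245,
        0.00074267]), 'joint_torque': array([-6.28586913e-04, -5.16707969e+01, -3.68589199e+01, -1.40490056e-04,
        6.34167896e-03, -1.45352163e-05]), 'tool_pos': array([0.30223648, 0.60279258, 0.23004454]), 'tcp_rot': array([-0.72341152, -3.05658994,  0.00322741]), 'wrist_force': array([-0.91764379,  0.6539581 , -0.93056387]), 'torque': array([ 0.01492929,  0.02917442, -0.03676471]), 'grip_force': 0.0, 'width': 0.9989586989070037}
```

View pics/scene.png

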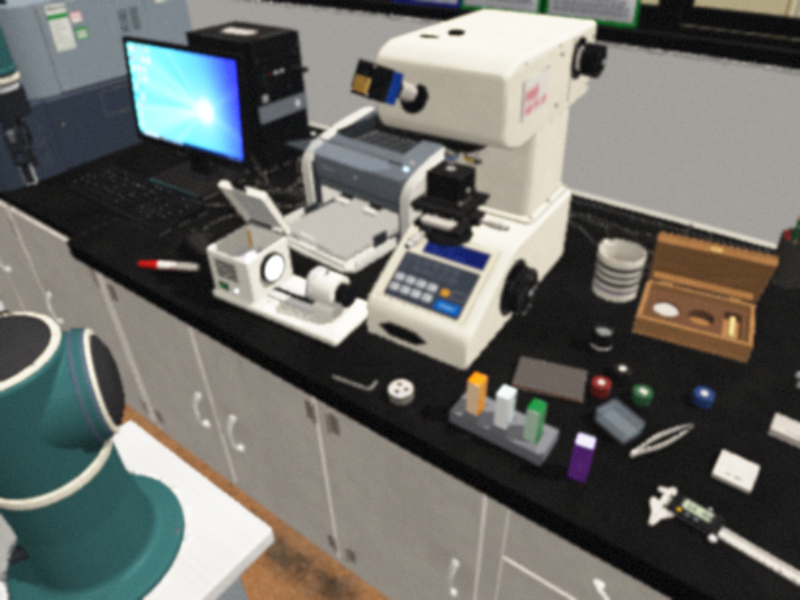

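View pics/top.png

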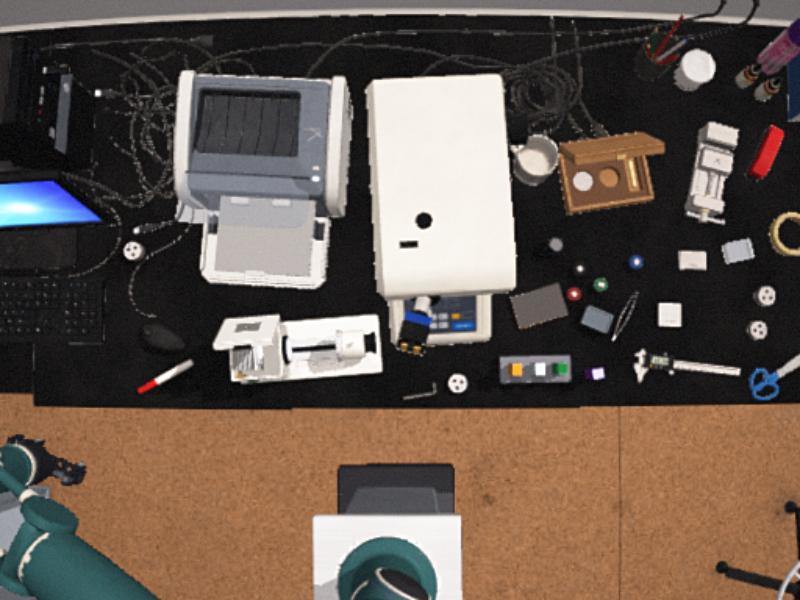

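The scene picture shows the viewer at (285,275), with its lid open at (255,205). The rack is at (505,425), holding amber at (477,393), a whitish block at (505,407) and green at (537,420). A purple block stands outside at (582,457). In the top view the rack is at (535,370) and the viewer at (305,348). The whitish middle block fits the description. I'll measure both objects and check an enlarged crop.

```bash
python3 - <<'E'
from h import *
f=np.load("top.npz");P=f["P"];im=f["im"].astype(int);g=np.load("scene.npz")
def box(m,P,lab):
    X=P[m];
    if len(X)<5: print(lab,len(X));return
    r=cv2.minAreaRect((X[:,:2]*1000).astype(np.float32));print(lab,len(X),"rect",np.round(r[0],1),np.round(r[1],1),round(r[2],2),"zmed",X[:,2].mean().round(4))
for n,F,in (("top",f),("scene",g)):
    P=F["P"];X,Y,Z=P[...,0],P[...,1],P[...,2];b=F["im"].astype(int);br=b.min(-1)
    # rack region
    Rk=(Y<-0.2)&(Y>-0.55)&(X>0.3)&(X<0.52)
    print(n)
    box(Rk&(Z>0.015)&(Z<0.028)&(Y>-.47),P,"rack top")
    k=Rk&(Z>0.072)&(Z<0.09)
    nl,l,s,c=cv2.connectedComponentsWithStats(k.astype(np.uint8))
    for i in range(1,nl):
        if s[i,4]>8: box(l==i,P,"blk px %s col %s"%(c[i].round(),b[l==i].mean(0).round()))
    V=(Y>0.0)&(Y<0.45)&(X>0.3)&(X<0.62)
    box(V&(Z>0.014)&(Z<0.024)&(br>120),P,"base")
    box(V&(Z>0.1)&(Z<0.13),P,"z.10-.13")
    box(V&(Z>0.15),P,"lid high")
    L=P[V&(Z>0.13)&(X<.56)]; 
    if len(L): print("lid top pt",L[np.argmax(L[:,2])], "n",len(L), np.percentile(L,[5,95],0).round(3).tolist())
a=cv2.resize(f["im"][195:265,140:390],(800,224),interpolation=cv2.INTER_CUBIC)
b=cv2.resize(g["im"][225:325,270:400],(480,370),interpolation=cv2.INTER_CUBIC);c=cv2.resize(g["im"][110:225,125:245],(320,307),interpolation=cv2.INTER_CUBIC)
o=np.zeros((600,800,3),np.uint8);o[:224]=a;o[224:594,:480]=b;o[224:531,480:]=c;cv2.imwrite("pics/crop.png",o)
E
```

```text
top
rack top 508 rect [ 462.4 -336.4] [186.3  53.4] 89.6 zmed 0.0219
blk px [330. 236.] col [ 62. 177. 240.] 50 rect [ 461.3 -270.1] [19.6 22.5] 89.98 zmed 0.0801
blk px [345. 236.] col [246. 246. 244.] 47 rect [ 462.6 -318.2] [20.4 19.2] 89.67 zmed 0.0805
blk px [360. 236.] col [ 92. 150.  67.] 50 rect [ 463.8 -366.3] [21.2 22.5] 89.36 zmed 0.08
blk px [384. 240.] col [235. 209. 220.] 12 rect [ 449.3 -442.3] [11.1 22.2] 8.07 zmed 0.0741
base 1347 rect [503.  231.5] [123.4 437. ] 4.32 zmed 0.0197
z.10-.13 407 rect [514.9 167.6] [126.  294.4] 4.41 zmed 0.1091
lid high 582 rect [527.9 260.4] [ 55.9 111.1] 2.16 zmed 0.1977
lid top pt [0.50238999 0.26148528 0.23808001] n 632 [[0.506, 0.208, 0.147], [0.557, 0.31, 0.226]]
scene
rack top 1020 rect [ 460.  -330.9] [253.7  80.5] 81.06 zmed 0.0219
blk px [305. 243.] col [ 56. 161. 228.] 98 rect [ 461.2 -273.2] [26.  21.2] 5.89 zmed 0.0794
blk px [324. 252.] col [224. 226. 221.] 105 rect [ 462.7 -320.2] [26.  20.3] 0.77 zmed 0.0793
blk px [343. 261.] col [ 91. 149.  70.] 103 rect [ 461.8 -367.1] [26.9 18.7] 0.51 zmed 0.0794
base 1130 rect [500.6 229.6] [124.3 441.3] 4.7 zmed 0.0201
z.10-.13 731 rect [513.1 167.1] [125.8 300.1] 4.5 zmed 0.1086
lid high 479 rect [525.  261.6] [ 54.1 117.3] 5.01 zmed 0.1903
lid top pt [0.4999527  0.24228067 0.23255799] n 581 [[0.503, 0.205, 0.137], [0.556, 0.315, 0.222]]
```

View pics/crop.png

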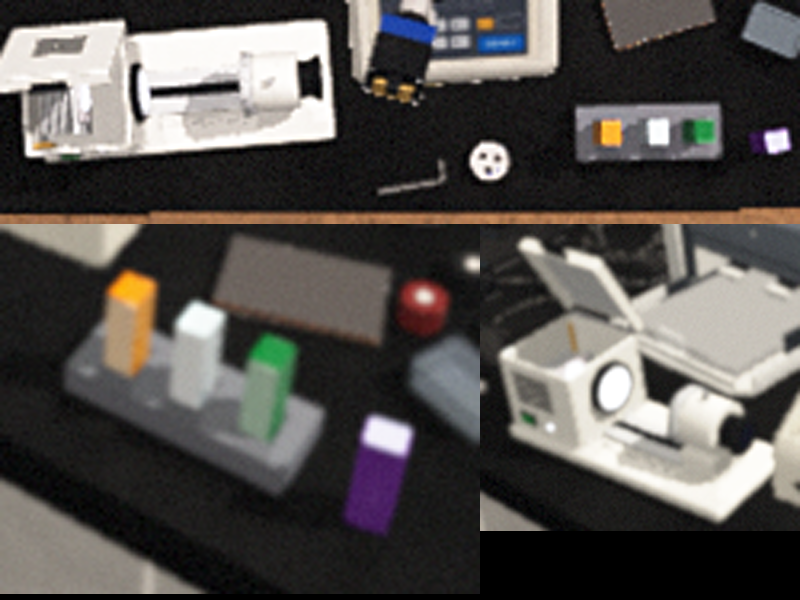

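The crop shows the middle block in the rack at (658,130), top strip. It is colourless/white, with amber at (610,132), green at (700,130), and purple outside at (772,140). The middle one is block_clear. Next I'll measure the viewer's pose, the lid angle and the clearance behind it.

```bash
cat >> h.py <<'E'
from scipy.spatial.transform import Rotation as R
def plan(pos, yaw, s=None):
    """shift in tool axes + roll(deg) to TCP pos with closing axis at world angle yaw(deg)"""
    s=s or read_state();M=R.from_rotvec(s["tcp_rot"]).as_matrix()
    a=np.degrees(np.arctan2(M[1,1],M[0,1]));r=(a-yaw+90)%180-90
    return (M.T@(np.array(pos)-s["tool_pos"])).round(4), round(r,1)
E
python3 - <<'E'
from h import *
for n in("top","scene"):
    F=np.load(n+".npz");P=F["P"];br=F["im"].astype(int).min(-1);X,Y,Z=P[...,0],P[...,1],P[...,2]
    V=(Y>0.0)&(Y<0.40)&(X>0.38)&(X<0.60)
    m=V&(Z>0.014)&(Z<0.024)&(br>110)
    nl,l,s,c=cv2.connectedComponentsWithStats(m.astype(np.uint8));
    k=m
    yaw=np.radians(4.4);ex=np.array([np.cos(yaw),np.sin(yaw)]);ey=np.array([-ex[1],ex[0]])
    a=P[k][:,:2]@ex;b=P[k][:,:2]@ey
    print(n,"base ex",np.percentile(a,[.3,1,3,97,99,99.7]).round(4),"ey",np.percentile(b,[.3,1,3,97,99,99.7]).round(4))
    # front edge yaw: per ey bin min ex
    bins=np.arange(b.min(),b.max(),.02);e=np.array([[t,a[(b>=t)&(b<t+.02)].min(),a[(b>=t)&(b<t+.02)].max()] for t in bins if ((b>=t)&(b<t+.02)).sum()>5]);print(e.round(3).tolist())
    A=P[...,:2]@ex;B=P[...,:2]@ey
    h=(Z>.135)&(Z<.25)&(A>.46)&(A<.61)&(B>.13)&(B<.30)
    # lid outer/inner plane
    Q=np.stack([A[h],Z[h]],1);vx,vy,x0,y0=cv2.fitLine(Q.astype(np.float32),cv2.DIST_HUBER,0,.002,.01).ravel();print("lid line dir",vx,vy,"ang",np.arctan2(vy,-vx),"pt",x0,y0,"top",Q[Q[:,1].argmax()], "B range",np.percentile(B[h],[1,99]).round(3))
    q=(Z>.085)&(Z<.12)&(A>.44)&(A<.64)&(B>-.04)&(B<.09); print("head A",np.percentile(A[q],[1,50,99]).round(4),"B",np.percentile(B[q],[1,99]).round(4),"zmax",Z[q].max())
    q=(Z>.1)&(Z<.118)&(A>.44)&(A<.6)&(B>.09)&(B<.3); print("house A",np.percentile(A[q],[1,99]).round(4),"B",np.percentile(B[q],[1,99]).round(4))
    for x in np.arange(.58,.74,.02):
        q=(abs(X-x)<.01)&(Y>.1)&(Y<.34); print(round(x,2),Z[q].max().round(3) if q.any() else None,end="; ")
    print()
E
```

```text
top base ex [0.4576 0.458  0.4592 0.5777 0.5796 0.5803] ey [-0.0259 -0.0248 -0.0215  0.2257  0.2569  0.2637]
[[-0.026, 0.458, 0.579], [-0.006, 0.459, 0.581], [0.014, 0.458, 0.578], [0.034, 0.459, 0.58], [0.054, 0.458, 0.58], [0.074, 0.459, 0.58], [0.094, 0.457, 0.581], [0.114, 0.458, 0.58], [0.134, 0.458, 0.581], [0.154, 0.458, 0.58], [0.174, 0.458, 0.58], [0.194, 0.458, 0.545], [0.214, 0.457, 0.53], [0.234, 0.458, 0.482], [0.254, 0.46, 0.483]]
lid line dir 0.4896389 -0.8719253 ang -2.0824718 pt 0.5530918 0.18625733 top [0.52097021 0.23808001] B range [0.164 0.273]
head A [0.4918 0.5187 0.5459] B [-0.0203  0.0585] zmax 0.11548526853871466
house A [0.4634 0.5891] B [0.1565 0.2743]
0.58 0.13; 0.6 0.013; 0.62 0.012; 0.64 0.034; 0.66 0.051; 0.68 0.05; 0.7 0.04; 0.72 0.037; 0.74 0.206; 
scene base ex [0.4552 0.4556 0.4565 0.5688 0.5748 0.578 ] ey [-0.0294 -0.0287 -0.0271  0.2356  0.2587  0.2677]
[[-0.03, 0.456, 0.573], [-0.01, 0.456, 0.578], [0.01, 0.456, 0.576], [0.03, 0.456, 0.495], [0.05, 0.456, 0.499], [0.07, 0.456, 0.5], [0.09, 0.455, 0.5], [0.11, 0.455, 0.561], [0.13, 0.456, 0.578], [0.15, 0.455, 0.579], [0.17, 0.455, 0.513], [0.19, 0.455, 0.466], [0.21, 0.456, 0.465], [0.23, 0.455, 0.467], [0.25, 0.456, 0.464]]
lid line dir 0.51463145 -0.8574115 ang -2.1113741 pt 0.5488069 0.18377857 top [0.51706675 0.23255799] B range [0.163 0.275]
head A [0.4891 0.5078 0.5384] B [-0.0244  0.0549] zmax 0.11552469402956322
house A [0.4624 0.5783] B [0.1567 0.2725]
0.58 0.121; 0.6 0.004; 0.62 0.004; 0.64 0.029; 0.66 0.045; 0.68 0.044; 0.7 0.033; 0.72 0.034; 0.74 0.201;
```

```bash
python3 - <<'E'
from h import *
print(plan([.5815,.264,.36],4.4))
E
```

```text
(array([-0.4015, -0.178 , -0.1296]), np.float64(59.0))
```

>>> {"name": "step_arm", "arguments": {
  "commands": [
    {"fingers": 1,"dz": -0.06},
    {"fingers": 1,"dx": -0.04,"dy": -0.02,"dz": -0.12,"roll": 10},
    {"fingers": 1,"dx": -0.1,"dy": -0.045,"dz": -0.13,"roll": 20},
    {"fingers": 1,"dx": -0.16,"dy": -0.07,"dz": -0.13,"roll": 30},
    {"fingers": 1,"dx": -0.22,"dy": -0.1,"dz": -0.13,"roll": 40},
    {"fingers": 1,"dx": -0.28,"dy": -0.125,"dz": -0.13,"roll": 50},
    {"fingers": 1,"dx": -0.34,"dy": -0.15,"dz": -0.13,"roll": 59},
    {"fingers": 1,"dx": -0.4015,"dy": -0.178,"dz": -0.13,"roll": 59}
  ],
  "squeeze": 40
}}

```text
invalid input
```

>>> {"name": "step_arm", "arguments": {
  "commands": [
    {"fingers": 1},
    {"fingers": 1},
    {"fingers": 1}
  ]
}}

```text
invalid input
```

```bash
python3 - <<'E'
from h import *
s=read_state();M=R.from_rotvec(s["tcp_rot"]).as_matrix();print(s["time"],s["tool_pos"],M.round(3).tolist(),s["width"],s["wrist_force"])
print(plan([.5815,.264,.202],4.4))
E
```

```text
0.1 [0.30223648 0.60279258 0.23004454] [[-0.894, 0.448, -0.001], [0.448, 0.894, -0.002], [0.0, -0.002, -1.0]] 0.9989586989070037 [-0.91764379  0.6539581  -0.93056387]
(array([-0.4015, -0.1776,  0.0284]), np.float64(59.0))
```

>>> {"name": "step_arm", "arguments": {
  "commands": [
    {"fingers": 1,"dx": 0,"dy": 0,"dz": -0.06,"roll": 0},
    {"fingers": 1,"dx": -0.04,"dy": -0.02,"dz": -0.12,"roll": 10},
    {"fingers": 1,"dx": -0.1,"dy": -0.045,"dz": -0.13,"roll": 20},
    {"fingers": 1,"dx": -0.16,"dy": -0.07,"dz": -0.13,"roll": 30},
    {"fingers": 1,"dx": -0.22,"dy": -0.1,"dz": -0.13,"roll": 40},
    {"fingers": 1,"dx": -0.28,"dy": -0.125,"dz": -0.13,"roll": 50},
    {"fingers": 1,"dx": -0.34,"dy": -0.15,"dz": -0.13,"roll": 59},
    {"fingers": 1,"dx": -0.4,"dy": -0.178,"dz": -0.13,"roll": 59}
  ],
  "squeeze": 40
}}

```text
time: 1.1
tool_pos: [0.5637, 0.2849, 0.3607]
tcp_rot: [-2.136, -2.303, 0.001]
wrist_force: [-0.6, 0.9, -0.6]
width: -0.002
grip_force: 0.0
```

>>> {"name": "step_arm", "arguments": {
  "commands": [
    {"fingers": 1,"dx": 0,"dy": 0,"dz": 0.0,"roll": 0},
    {"fingers": 1,"dx": 0,"dy": 0,"dz": 0.0,"roll": 0}
  ]
}}

```text
time: 1.35
tool_pos: [0.5626, 0.2865, 0.3606]
tcp_rot: [-2.136, -2.303, 0.001]
wrist_force: [-0.0, 1.2, 0.2]
width: 0.001
grip_force: 0.0
```

```bash
python3 - <<'E'
from h import *
s=read_state();M=R.from_rotvec(s["tcp_rot"]).as_matrix();print(s["time"],s["tool_pos"],M.round(3).tolist(),s["width"],s["wrist_force"])
print(plan([.5815,.264,.202],4.4))
E
```

```text
1.35 [0.56261602 0.28650191 0.36064391] [[-0.075, 0.997, -0.001], [0.997, 0.075, 0.0], [0.0, -0.001, -1.0]] 0.0013015069274116494 [-0.02376798  1.16634201  0.16936434]
(array([-0.0239,  0.0174,  0.1586]), np.float64(-0.1))
```

>>> {"name": "step_arm", "arguments": {
  "commands": [
    {"fingers": 1,"dx": -0.024,"dy": 0.017,"dz": 0,"roll": 0},
    {"fingers": 1,"dx": -0.024,"dy": 0.017,"dz": 0.05,"roll": 0},
    {"fingers": 1,"dx": -0.024,"dy": 0.017,"dz": 0.1,"roll": 0},
    {"fingers": 1,"dx": -0.024,"dy": 0.017,"dz": 0.15,"roll": 0},
    {"fingers": 1,"dx": -0.024,"dy": 0.017,"dz": 0.158,"roll": 0},
    {"fingers": 1,"dx": -0.024,"dy": 0.017,"dz": 0.158,"roll": 0}
  ]
}}

```text
time: 2.1
tool_pos: [0.5813, 0.2652, 0.2039]
tcp_rot: [-2.133, -2.306, -0.0]
wrist_force: [0.4, -0.3, 0.2]
width: -0.005
grip_force: 0.0
```

>>> {"name": "step_arm", "arguments": {
  "commands": [
    {"fingers": 1,"dx": 0,"dy": -0.01,"dz": 0,"roll": 0},
    {"fingers": 1,"dx": 0,"dy": -0.02,"dz": 0,"roll": 0},
    {"fingers": 1,"dx": 0,"dy": -0.028,"dz": 0,"roll": 0},
    {"fingers": 1,"dx": 0,"dy": -0.034,"dz": 0,"roll": 0},
    {"fingers": 1,"dx": 0,"dy": -0.04,"dz": 0,"roll": 0},
    {"fingers": 1,"dx": 0,"dy": -0.045,"dz": 0,"roll": 0}
  ]
}}

```text
time: 2.85
tool_pos: [0.5364, 0.2605, 0.2032]
tcp_rot: [2.135, 2.304, 0.0]
wrist_force: [1.6, -0.4, -0.5]
width: 0.004
grip_force: 0.6
```

>>> {"name": "step_arm", "arguments": {
  "commands": [
    {"fingers": 1,"dx": 0,"dy": -0.007,"dz": 0.003,"roll": 0},
    {"fingers": 1,"dx": 0,"dy": -0.013,"dz": 0.006,"roll": 0},
    {"fingers": 1,"dx": 0,"dy": -0.019,"dz": 0.01,"roll": 0},
    {"fingers": 1,"dx": 0,"dy": -0.025,"dz": 0.014,"roll": 0},
    {"fingers": 1,"dx": 0,"dy": -0.03,"dz": 0.019,"roll": 0},
    {"fingers": 1,"dx": 0,"dy": -0.0355,"dz": 0.024,"roll": 0},
    {"fingers": 1,"dx": 0,"dy": -0.04,"dz": 0.03,"roll": 0},
    {"fingers": 1,"dx": 0,"dy": -0.044,"dz": 0.0355,"roll": 0}
  ]
}}

```text
time: 3.85
tool_pos: [0.4923, 0.2571, 0.1672]
tcp_rot: [-2.135, -2.304, 0.001]
wrist_force: [-1.2, -0.3, 1.4]
width: 0.001
grip_force: 0.6
```

>>> {"name": "step_arm", "arguments": {
  "commands": [
    {"fingers": 1,"dx": 0,"dy": -0.004,"dz": 0.006,"roll": 0},
    {"fingers": 1,"dx": 0,"dy": -0.0075,"dz": 0.0125,"roll": 0},
    {"fingers": 1,"dx": 0,"dy": -0.01,"dz": 0.019,"roll": 0},
    {"fingers": 1,"dx": 0,"dy": -0.0125,"dz": 0.0255,"roll": 0},
    {"fingers": 1,"dx": 0,"dy": -0.0145,"dz": 0.03,"roll": 0},
    {"fingers": 1,"dx": 0,"dy": -0.015,"dz": 0.034,"roll": 0}
  ]
}}

```text
time: 4.6
tool_pos: [0.4777, 0.256, 0.1334]
tcp_rot: [-2.135, -2.304, 0.001]
wrist_force: [0.0, -0.0, 1.3]
width: 0.0
grip_force: 0.5
```

Contact at about 1.5 N, as the hinge friction predicts. I'll press the last few mm down gently.

>>> {"name": "step_arm", "arguments": {
  "commands": [
    {"fingers": 1,"dx": 0,"dy": -0.001,"dz": 0.003,"roll": 0},
    {"fingers": 1,"dx": 0,"dy": -0.001,"dz": 0.005,"roll": 0},
    {"fingers": 1,"dx": 0,"dy": -0.001,"dz": 0.006,"roll": 0}
  ]
}}

```text
time: 4.97
tool_pos: [0.4768, 0.256, 0.1277]
tcp_rot: [-2.135, -2.304, 0.0]
wrist_force: [-0.4, -0.1, 1.1]
width: -0.004
grip_force: 0.4
```

>>> {"name": "step_arm", "arguments": {
  "commands": [
    {"fingers": 1,"dx": 0,"dy": 0,"dz": 0.001,"roll": 0},
    {"fingers": 1,"dx": 0,"dy": 0,"dz": 0.001,"roll": 0}
  ]
}}

```text
time: 5.22
tool_pos: [0.4769, 0.256, 0.127]
tcp_rot: [-2.135, -2.305, 0.0]
wrist_force: [-1.1, 0.2, 1.8]
width: 0.0
grip_force: 1.3
```

>>> {"name": "step_arm", "arguments": {
  "commands": [
    {"fingers": 1,"dx": 0,"dy": 0,"dz": 0.001,"roll": 0},
    {"fingers": 1,"dx": 0,"dy": 0,"dz": 0.002,"roll": 0}
  ]
}}

```text
time: 5.48
tool_pos: [0.477, 0.2561, 0.1268]
tcp_rot: [2.135, 2.305, 0.0]
wrist_force: [-8.0, -3.3, 17.6]
width: 0.001
grip_force: 8.5
```

>>> {"name": "step_arm", "arguments": {
  "commands": [
    {"fingers": 1,"dx": 0,"dy": 0,"dz": 0.001,"roll": 0},
    {"fingers": 1,"dx": 0,"dy": 0,"dz": 0.001,"roll": 0}
  ]
}}

```text
time: 5.72
tool_pos: [0.477, 0.2561, 0.1268]
tcp_rot: [2.135, 2.304, 0.0]
wrist_force: [-6.9, -4.7, 18.3]
width: 0.001
grip_force: 9.1
```

>>> {"name": "step_arm", "arguments": {
  "commands": [
    {"fingers": 1,"dx": 0,"dy": 0,"dz": 0.001,"roll": 0},
    {"fingers": 1,"dx": 0,"dy": 0,"dz": 0.001,"roll": 0}
  ]
}}

```text
time: 5.98
tool_pos: [0.4771, 0.2561, 0.1267]
tcp_rot: [2.135, 2.304, 0.0]
wrist_force: [-9.8, -4.4, 22.2]
width: 0.002
grip_force: 11.6
```

Lid is shut: the tip stands at z 0.127, which is 113 + 14 mm. Now I lift off and go round to the rack.

```bash
python3 - <<'E'
from h import *
for w,y in (([.46,.25,.18],4.4),([.39,.2,.22],4.4),([.385,0,.22],2),([.39,-.22,.22],1),([.4625,-.319,.18],1.1)): print(w,plan(w,y))
F=np.load("top.npz");P=F["P"];q=(P[...,2]>.15)&(P[...,1]>-.3)&(P[...,1]<.07)&(P[...,0]>.3);print(np.percentile(P[q],[0.5,99],0).round(3)); 
for z0,z1 in((.05,.2),(.3,.43),(.43,.5)):
    q=(P[...,2]>z0)&(P[...,2]<z1)&(P[...,1]>-.24)&(P[...,1]<-.02)&(P[...,0]>.3);print(z0,np.percentile(P[q],[1,99],0).round(3).tolist())
E
```

```text
[0.46, 0.25, 0.18] (array([-0.0048, -0.0175, -0.0533]), np.float64(-0.0))
[0.39, 0.2, 0.22] (array([-0.0493, -0.0911, -0.0933]), np.float64(-0.0))
[0.385, 0, 0.22] (array([-0.2483, -0.1113, -0.0933]), np.float64(2.4))
[0.39, -0.22, 0.22] (array([-0.4681, -0.1231, -0.0933]), np.float64(3.4))
[0.4625, -0.319, 0.18] (array([-0.5723, -0.0584, -0.0533]), np.float64(3.3))
[[ 0.465 -0.235  0.421]
 [ 0.918  0.002  1.613]]
0.05 [[0.516, -0.214, 0.06], [0.608, -0.021, 0.142]]
0.3 [[0.567, -0.219, 0.389], [0.832, -0.024, 0.43]]
0.43 [[0.504, -0.225, 0.443], [0.919, -0.022, 0.49]]
```

>>> {"name": "step_arm", "arguments": {
  "commands": [
    {"fingers": 1,"dx": 0,"dy": 0,"dz": -0.03,"roll": 0},
    {"fingers": 1,"dx": -0.005,"dy": -0.02,"dz": -0.075,"roll": 0},
    {"fingers": 1,"dx": -0.03,"dy": -0.06,"dz": -0.095,"roll": 0},
    {"fingers": 1,"dx": -0.06,"dy": -0.095,"dz": -0.095,"roll": 0},
    {"fingers": 1,"dx": -0.11,"dy": -0.105,"dz": -0.095,"roll": 1},
    {"fingers": 1,"dx": -0.165,"dy": -0.109,"dz": -0.095,"roll": 2},
    {"fingers": 1,"dx": -0.22,"dy": -0.111,"dz": -0.095,"roll": 2.4},
    {"fingers": 1,"dx": -0.248,"dy": -0.111,"dz": -0.095,"roll": 2.4}
  ]
}}

```text
time: 6.98
tool_pos: [0.385, -0.002, 0.2179]
tcp_rot: [2.184, 2.256, 0.001]
wrist_force: [0.7, 0.0, -0.6]
width: -0.001
grip_force: 0.0
```

>>> {"name": "step_arm", "arguments": {
  "commands": [
    {"fingers": -0.2,"dx": -0.05,"dy": 0,"dz": 0,"roll": 0},
    {"fingers": -0.2,"dx": -0.105,"dy": 0,"dz": 0,"roll": 0.5},
    {"fingers": -0.2,"dx": -0.16,"dy": 0,"dz": 0,"roll": 1},
    {"fingers": -0.2,"dx": -0.215,"dy": 0,"dz": 0,"roll": 1},
    {"fingers": -0.2,"dx": -0.25,"dy": 0.02,"dz": 0,"roll": 1},
    {"fingers": -0.2,"dx": -0.29,"dy": 0.045,"dz": 0.02,"roll": 1},
    {"fingers": -0.2,"dx": -0.32,"dy": 0.065,"dz": 0.04,"roll": 1},
    {"fingers": -0.2,"dx": -0.32,"dy": 0.065,"dz": 0.04,"roll": 1}
  ]
}}

```text
time: 7.98
tool_pos: [0.4609, -0.3184, 0.1751]
tcp_rot: [-2.202, -2.236, 0.001]
wrist_force: [-0.6, 0.8, 0.6]
width: 0.601
grip_force: 0.0
```

```bash
python3 - <<'E'
from h import *
s=read_state();print(s["time"],s["tool_pos"],s["width"])
print(plan([.4625,-.319,.18],1.1,s))
im,d=look("scene","s2");im2,d2=look("top","t2")
F=np.load("t2.npz");P=F["P"];X,Y,Z=P[...,0],P[...,1],P[...,2]
m=(Y>.1)&(Y<.4)&(X>.42)&(X<.62)&(Z>.1);Q=P[m];print("lid z range",np.percentile(Q[:,2],[1,50,99]).round(4))
a=np.hstack([cv2.resize(im[180:300,250:410],(480,360)),cv2.resize(im[110:230,125:232],(320,360))]);cv2.imwrite("pics/s2.png",a)
E
```

```text
7.975 [ 0.4609277  -0.31841703  0.17513258] 0.600707326428781
(array([-0.0006,  0.0015, -0.0049]), np.float64(-0.2))
lid z range [0.104  0.127  0.1342]
```

View pics/s2.png

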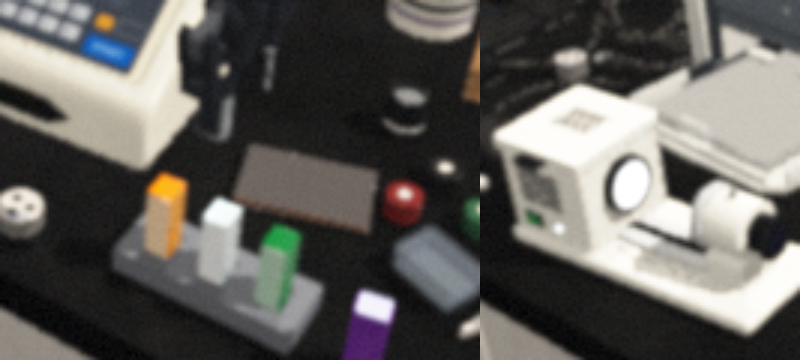

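The picture shows the lid flat on the house at (580,120), and the white block at (220,240) still between amber and green. I'm going down to grip the frosted faces, with the fingers closing along x.

>>> {"name": "step_arm", "arguments": {
  "commands": [
    {"fingers": -0.2,"dx": 0,"dy": 0.0015,"dz": 0.03,"roll": 0},
    {"fingers": -0.2,"dx": 0,"dy": 0.0015,"dz": 0.06,"roll": 0},
    {"fingers": -0.2,"dx": 0,"dy": 0.0015,"dz": 0.085,"roll": 0},
    {"fingers": -0.2,"dx": 0,"dy": 0.0015,"dz": 0.11,"roll": 0},
    {"fingers": -0.2,"dx": 0,"dy": 0.0015,"dz": 0.125,"roll": 0},
    {"fingers": -0.2,"dx": 0,"dy": 0.0015,"dz": 0.134,"roll": 0},
    {"fingers": -0.2,"dx": 0,"dy": 0.0015,"dz": 0.134,"roll": 0}
  ]
}}

```text
time: 8.95
tool_pos: [0.4625, -0.317, 0.0439]
tcp_rot: [-2.202, -2.24, -0.0]
wrist_force: [0.5, -0.5, 0.4]
width: 0.598
grip_force: 0.0
```

>>> {"name": "step_arm", "arguments": {
  "commands": [
    {"fingers": 0.2,"dx": 0,"dy": 0,"dz": 0,"roll": 0},
    {"fingers": 0.4,"dx": 0,"dy": 0,"dz": 0,"roll": 0},
    {"fingers": 0.7,"dx": 0,"dy": 0,"dz": 0,"roll": 0},
    {"fingers": 1,"dx": 0,"dy": 0,"dz": 0,"roll": 0},
    {"fingers": 1,"dx": 0,"dy": 0,"dz": 0,"roll": 0}
  ],
  "squeeze": 40
}}

```text
time: 9.57
tool_pos: [0.4632, -0.3178, 0.0447]
tcp_rot: [2.201, 2.239, 0.0]
wrist_force: [0.0, 0.4, 5.5]
width: 0.276
grip_force: 40.5
```

>>> {"name": "step_arm", "arguments": {
  "commands": [
    {"fingers": 1,"dx": 0,"dy": 0,"dz": -0.01,"roll": 0},
    {"fingers": 1,"dx": 0,"dy": 0,"dz": -0.025,"roll": 0},
    {"fingers": 1,"dx": 0,"dy": 0,"dz": -0.05,"roll": 0},
    {"fingers": 1,"dx": 0,"dy": 0,"dz": -0.08,"roll": 0},
    {"fingers": 1,"dx": 0,"dy": 0,"dz": -0.11,"roll": 0},
    {"fingers": 1,"dx": 0,"dy": 0,"dz": -0.15,"roll": 0},
    {"fingers": 1,"dx": 0,"dy": 0,"dz": -0.17,"roll": 0},
    {"fingers": 1,"dx": 0,"dy": 0,"dz": -0.17,"roll": 0}
  ]
}}

```text
time: 10.58
tool_pos: [0.4634, -0.318, 0.2159]
tcp_rot: [2.2, 2.237, 0.001]
wrist_force: [-0.1, -0.5, -0.7]
width: 0.275
grip_force: 40.1
```

```bash
python3 - <<'E'
from h import *
ex=np.array([.9971,.0767]);ey=np.array([-.0767,.9971])
o=.518*ex+.1085*ey;print(o)
for w,y in (([.40,-.22,.21],1.1),([.39,0,.21],2),([.40,.11,.21],4.4),([*o,.21],4.4)): print(w,plan(w,y))
im,d=look("scene","s3");F=np.load("s3.npz");cv2.imwrite("pics/s3.png",cv2.resize(im[120:300,230:410],(600,600)))
E
```

```text
[0.50817585 0.14791595]
[0.4, -0.22, 0.21] (array([ 0.099 , -0.0617,  0.0054]), np.float64(-0.1))
[0.39, 0, 0.21] (array([ 0.3192, -0.068 ,  0.0049]), np.float64(-1.0))
[0.4, 0.11, 0.21] (array([ 0.429 , -0.0562,  0.0047]), np.float64(-3.4))
[np.float64(0.50817585), np.float64(0.14791595000000002), 0.21] (array([0.4651, 0.0526, 0.0049]), np.float64(-3.4))
```

View pics/s3.png

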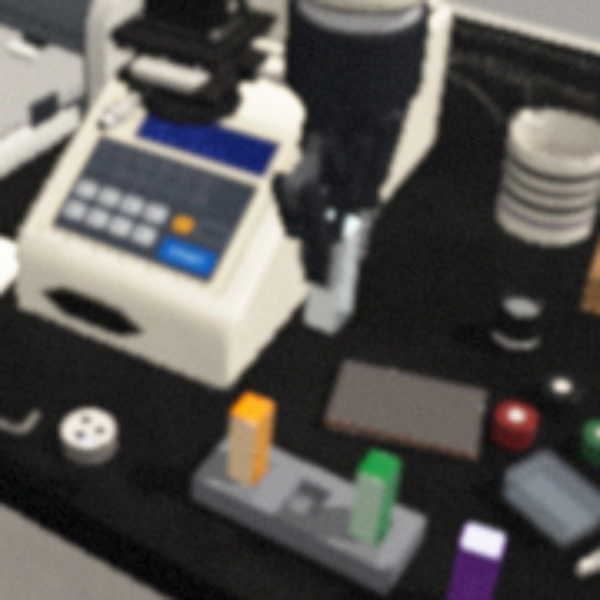

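The block is held at (335,280), its pocket is empty, and amber and green have not moved. Now I carry it round in front of the tester.

>>> {"name": "step_arm", "arguments": {
  "commands": [
    {"fingers": 1,"dx": 0.03,"dy": -0.025,"dz": 0,"roll": 0},
    {"fingers": 1,"dx": 0.07,"dy": -0.05,"dz": 0,"roll": 0},
    {"fingers": 1,"dx": 0.11,"dy": -0.065,"dz": 0,"roll": 0},
    {"fingers": 1,"dx": 0.155,"dy": -0.067,"dz": 0,"roll": 0},
    {"fingers": 1,"dx": 0.2,"dy": -0.068,"dz": 0,"roll": 0},
    {"fingers": 1,"dx": 0.245,"dy": -0.068,"dz": 0,"roll": 0},
    {"fingers": 1,"dx": 0.29,"dy": -0.068,"dz": 0,"roll": -1},
    {"fingers": 1,"dx": 0.32,"dy": -0.068,"dz": 0,"roll": -1}
  ]
}}

```text
time: 11.62
tool_pos: [0.3873, 0.0033, 0.2114]
tcp_rot: [-2.179, -2.258, 0.004]
wrist_force: [0.4, -0.2, -0.6]
width: 0.269
grip_force: 40.1
```

>>> {"name": "step_arm", "arguments": {
  "commands": [
    {"fingers": 1,"dx": 0.04,"dy": 0.005,"dz": 0,"roll": -1},
    {"fingers": 1,"dx": 0.08,"dy": 0.01,"dz": 0,"roll": -2},
    {"fingers": 1,"dx": 0.12,"dy": 0.03,"dz": 0,"roll": -2.4},
    {"fingers": 1,"dx": 0.14,"dy": 0.07,"dz": 0,"roll": -2.4},
    {"fingers": 1,"dx": 0.148,"dy": 0.1,"dz": 0,"roll": -2.4},
    {"fingers": 1,"dx": 0.148,"dy": 0.118,"dz": 0,"roll": -2.4},
    {"fingers": 1,"dx": 0.148,"dy": 0.118,"dz": 0,"roll": -2.4}
  ]
}}

```text
time: 12.5
tool_pos: [0.5017, 0.1529, 0.2121]
tcp_rot: [-2.135, -2.303, 0.005]
wrist_force: [-0.3, 0.2, -0.7]
width: 0.27
grip_force: 40.2
```

```bash
python3 - <<'E'
from h import *
s=read_state();print(s["time"],s["tool_pos"],s["width"],s["wrist_force"])
print(plan([.508,.148,.1097],4.4,s))
im,d=look("scene","s4");cv2.imwrite("pics/s4.png",cv2.resize(im[70:240,120:290],(600,600)))
E
```

```text
12.5 [0.5016823  0.15287732 0.21214702] 0.26981390800062416 [-0.28290114  0.16507704 -0.67120945]
(array([-0.0053,  0.0063,  0.1024]), np.float64(-0.1))
```

View pics/s4.png

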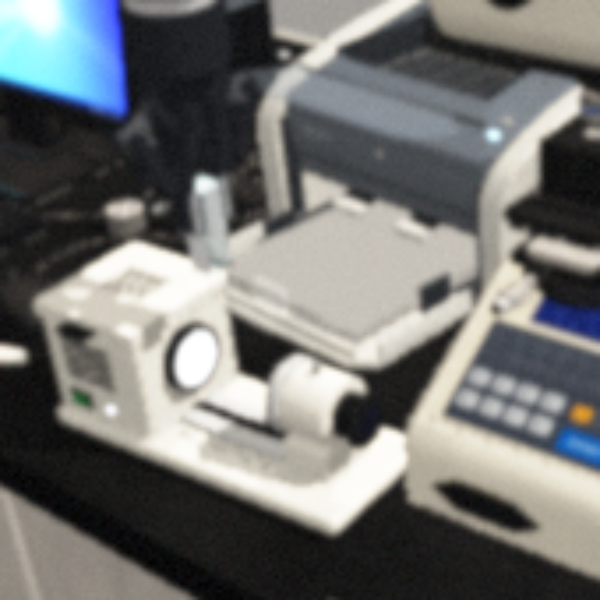

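The block hangs above the gap at (210,220) in the picture, and the lid is flat and shut at (135,290). With the foot 35 mm below the TCP, the target is TCP z = 0.088.

>>> {"name": "step_arm", "arguments": {
  "commands": [
    {"fingers": 1,"dx": -0.005,"dy": 0.006,"dz": 0.0,"roll": 0},
    {"fingers": 1,"dx": -0.005,"dy": 0.006,"dz": 0.02,"roll": 0},
    {"fingers": 1,"dx": -0.005,"dy": 0.006,"dz": 0.045,"roll": 0},
    {"fingers": 1,"dx": -0.005,"dy": 0.006,"dz": 0.07,"roll": 0},
    {"fingers": 1,"dx": -0.005,"dy": 0.006,"dz": 0.095,"roll": 0},
    {"fingers": 1,"dx": -0.005,"dy": 0.006,"dz": 0.114,"roll": 0},
    {"fingers": 1,"dx": -0.005,"dy": 0.006,"dz": 0.124,"roll": 0},
    {"fingers": 1,"dx": -0.005,"dy": 0.006,"dz": 0.124,"roll": 0}
  ]
}}

```text
time: 13.55
tool_pos: [0.5079, 0.1487, 0.0893]
tcp_rot: [-2.135, -2.304, 0.002]
wrist_force: [0.0, 0.1, -0.3]
width: 0.274
grip_force: 40.1
```

>>> {"name": "step_arm", "arguments": {
  "commands": [
    {"fingers": 1,"dx": 0,"dy": 0,"dz": 0,"roll": 0},
    {"fingers": 1,"dx": 0,"dy": 0,"dz": 0,"roll": 0}
  ]
}}

```text
time: 13.8
tool_pos: [0.5092, 0.1492, 0.0908]
tcp_rot: [2.134, 2.304, 0.003]
wrist_force: [0.0, -0.5, -1.0]
width: 0.274
grip_force: 40.1
```

```bash
python3 - <<'E'
from h import *
s=read_state();print(s["time"],s["tool_pos"],s["width"],s["wrist_force"]);print(plan([.508,.148,.0877],4.4,s))
im,d=look("scene","s5");P=np.load("s5.npz")["P"]
ex=np.array([.9971,.0767]);ey=np.array([-.0767,.9971])
A=P[...,:2]@ex;B=P[...,:2]@ey;Z=P[...,2]
m=(B>.085)&(B<.13)&(A>.48)&(A<.56)&(Z>.035)&(Z<.1);Q=np.stack([A[m],B[m],Z[m]],1)
print(len(Q),np.percentile(Q,[2,10,50,90,98],0).round(4).tolist())
# clear face yaw: fit B vs A of -y face
f=Q[(Q[:,1]<.103)];
if len(f)>20: print("slope",np.polyfit(f[:,0],f[:,1],1), "tilt",np.polyfit(f[:,2],f[:,1],1))
F=np.load("t2.npz")["P"]; 
w=cv2.resize(im[130:230,130:250],(720,600),interpolation=cv2.INTER_CUBIC)
# mark expected pin & foot projections
c=calibration("scene");T=np.array(c["world_to_cam"]);K=np.array(c["intrinsics"])
for b in(.0985,):
  for a,z,col in((.518,.075,(0,0,255)),(.506,.053,(0,255,0)),(.530,.053,(0,255,0))):
    p=np.append(a*ex+b*ey,z);q=T[:3,:3]@p+T[:3,3];uv,_=cv2.projectPoints(np.array([[q[0],-q[1],-q[2]]]),np.zeros(3),np.zeros(3),K,np.array([c["k1"],0,0,0.]));u=(uv.ravel()-[130,130])*6;cv2.circle(w,(int(u[0]),int(u[1])),4,col,1)
cv2.imwrite("pics/s5.png",w)
E
```

```text
13.8 [0.50923309 0.14922275 0.09082019] 0.2737710367058707 [ 0.01757923 -0.54993338 -1.0190082 ]
(array([-0.0011, -0.0013,  0.0031]), np.float64(-0.0))
127 [[0.4974, 0.0962, 0.0579], [0.5052, 0.0973, 0.0618], [0.5093, 0.0994, 0.0784], [0.526, 0.1125, 0.0961], [0.5294, 0.1175, 0.0989]]
slope [-0.06700342  0.13328602] tilt [-0.00430213  0.09908525]
```

View pics/s5.png

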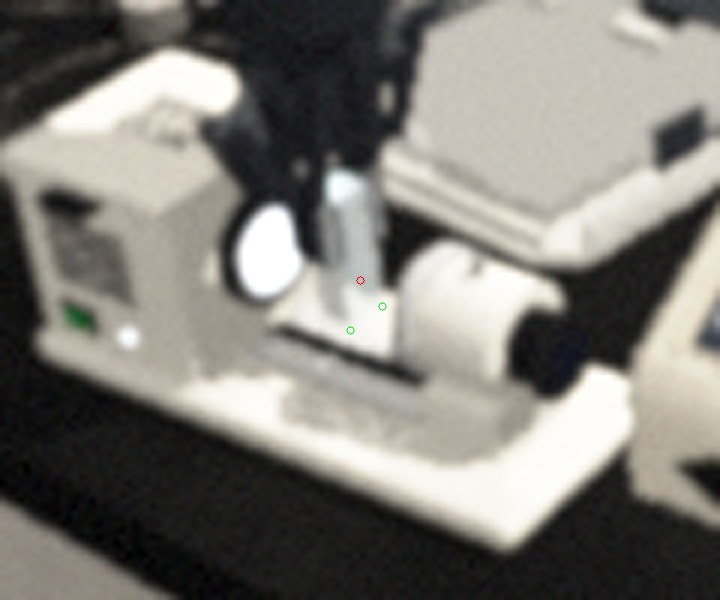

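The block hangs upright between the lamp window at (268,250) and the analyser at (450,300). Its foot, near (345,318), is about 3 mm above the target marks. Position and squareness agree with the depth data, so I lower it 3 mm and let it settle.

>>> {"name": "step_arm", "arguments": {
  "commands": [
    {"fingers": 1,"dx": 0,"dy": -0.001,"dz": 0.002,"roll": 0},
    {"fingers": 1,"dx": 0,"dy": -0.001,"dz": 0.003,"roll": 0},
    {"fingers": 1,"dx": 0,"dy": -0.001,"dz": 0.003,"roll": 0},
    {"fingers": 1,"dx": 0,"dy": -0.001,"dz": 0.003,"roll": 0},
    {"fingers": 1,"dx": 0,"dy": -0.001,"dz": 0.003,"roll": 0},
    {"fingers": 1,"dx": 0,"dy": -0.001,"dz": 0.003,"roll": 0}
  ]
}}

```text
time: 14.6
tool_pos: [0.5074, 0.1489, 0.0868]
tcp_rot: [2.135, 2.305, 0.0]
wrist_force: [-0.9, -1.3, -0.2]
width: 0.272
grip_force: 40.1
```

```bash
python3 - <<'E'
from h import *
s=read_state();print(s["time"],s["tool_pos"],s["grip_force"],abs(s["joint_vel"]).max());print(plan([.508,.148,.0877],4.4,s))
im,d=look("scene","s6");P=np.load("s6.npz")["P"]
ex=np.array([.9971,.0767]);ey=np.array([-.0767,.9971]);A=P[...,:2]@ex;B=P[...,:2]@ey;Z=P[...,2]
# lamp window (bright disc on house -y face)
m=(B>.14)&(B<.18)&(A>.47)&(A<.57)&(Z>.03)&(Z<.11)&(im.min(-1)>240);print("window",m.sum(),A[m].mean(),Z[m].mean(),B[m].mean())
m=(B>.12)&(B>.165)&(B<.27)&(A>.46)&(A<.56)&(Z>.12);print("lid z",np.percentile(Z[m],[5,50,95]).round(4))
E
```

```text
14.6 [0.50739028 0.14889705 0.08680707] 40.14737248420715 0.002199060300173081
(array([-0.0009,  0.0005, -0.0009]), np.float64(-0.0))
window 84 0.5137825239348265 0.07428172671602098 0.15678300308352439
lid z [0.1251 0.128  0.1298]
```

```bash
python3 -c "
from workcell import *
print(finish_job())"
```

```text
the job is handed in; nothing more can be done
None
```

The job is handed in, verdict not shown: the lid is shut, and the colourless block is held still by its frosted faces, upright and square at mid-gap with its pin within a few mm of the beam axis by my measurements.

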